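# Charge the grinding jar and hold the mixer's run button

## Robot

A 6-joint arm with a two-finger parallel gripper is mounted at the origin on the work surface. World frame = base frame: x ahead of the robot, y to its left, z up, the work surface at z = 0. Lengths are in m, angles in rad, forces in N, time in s.
With the tool pointing down it reaches from about 0.425 to 0.925 m from the base axis. Payload 12.5 kg.
Tool frame: the origin (TCP) lies midway between the tips of the shut fingers; the grasp point (between the pads) lies 19 mm behind it; z points along the fingers, y is the direction in which the jaws open and shut (so a half turn about z gives the same grasp; the last joint's range is limited). The gripper opens to 85 mm and grips with 20 to 120 N. Pads are 22 mm wide; open, the fingers measure 114 mm over their backs; the gripper's body (76 mm by 85 mm) begins 54 mm behind the grasp point. The pads swing forward as they close: fully open they stand 13 mm farther back than shut.
Start: joints at [1.165, 0.491, 1.559, -0, 1.092, -0.106], TCP at [0.185, 0.597, 0.231] pointing down, gripper open.
Joint ranges: [-3.1, 3.1], [-0.84, 2.19], [0.05, 2.79], [-1.13, 4.28], [0.06, 2.93], [-2.69, 2.69]. Speed limits (rad/s): [2.22, 2.22, 2.79, 3.14, 3.14, 3.14].

## Interface

Orientations are given as a unit quaternion [w, x, y, z].
In Python, from workcell import sensors, cams, ticket gives the robot as it stands.
- The arm moves only by the shell command python3 -m crank 'ROWS' [FORCE]. ROWS is JSON, a list that holds one entry, the list of rows, each a list of 7 numbers: the finger opening in m, from 0 to 0.0854, then the shift along the tool's x, y, z in m, then the turn, a rotation vector about the tool's x, y, z in degrees. A call has 1 to 10 rows; each row shifts and turns the pose as measured when the row begins, along the tool's axes as they then stand; what a row does not reach is not made up. A row lasts 1/8 s, in which the tool goes at most 62.5 mm and 10.7 degrees, less where a joint would pass 70% of its speed; a pose out of reach is approached as far as the arm can. A call is refused whole if a number of a shift passes 0.0625 or a number of a turn 10.7, either way. A call with a gripper value outside its range is refused whole. The fingers move at their own pace and stop on an object; FORCE is the grip in N (left out, the last holds). Time passes only in rows, so rows that do not move let the fingers close. It gives the time, the measured TCP pose, the force and the opening at its end, in the units of the state.
- sensors.sense(): the state, without advancing time (a new reading comes with each control period).
- cams.camera(name): name is "scene" or "top"; returns a dict with "color" (420x560x3 uint8, blue, green, red), "z_map" (420x560 float32, m along the optical axis (not along the pixel's ray), 0 where there is no reading), "fx", "fy", "cx", "cy" (pixels), "k1" (the pictures are not rectified: a ray, as slopes to the right and down, at radius r is drawn at 1 + k1 r^2 times it, then the intrinsics apply), "view" (4x4, takes a point from world to camera coordinates). Camera axes: x right, y up, looking along -z (the intrinsics and any distortion apply to the point x, -y, -z); pixel columns grow to the right and rows downward; lengths in m; the calibration is good to about 2 mm. A picture is of the moment at which its call begins.
- ticket.close_job(): hands the job in, once; it reports no verdict.
The state is a dict: "time_s": time; "joint_positions": joint angles; "joint_vel": joint speeds; "tau": joint torques, N m; "tcp_pos": TCP position; "eef_rot": TCP orientation; "ft_force": force on the tool from outside, world axes, zero at the start; "ft_torque": the same for the moment, N m; "gripper_width": opening from 0.0 (shut) to 1.0 (fully open).
Only numpy, scipy, OpenCV 4.12 (cv2) and the standard library are available. Lean on these libraries where they do the work, as an engineer would, in place of code of your own. Each camera call takes 0.05 s, during which the arm holds its last target. There are 200 camera calls.

## Task

Scoop up the three grinding balls together from the white tray and tip them into the steel jar on the mixer, then stand the scoop back upright on the blue mat and let go of it. After that press the mixer's spring-loaded red run button half way down (10 mm of its 20 mm travel) and hold it there: the program finishes while still holding the button half pressed. Leave everything else on the bench where it stands.

Things in the scene. Friction and masses are not known exactly. Their poses are not given: they have to be found in the camera images.
- scoop_grip (a point): Lab scoop (about 120 g), loose, standing on the mat: aluminium pan, open on top and at one end (the mouth), with an upright orange handle behind its closed end: a bar 14 mm wide (y) by 20 mm (x), top 112 mm above the scoop's underside. This point is on the handle's centre line, 85 mm above the underside; grasp here from above, closing along y. z up, -x towards the mouth.
- scoop_pan (a point): Centre of the scoop's pan at its underside, 44.5 mm in -x and 85 mm below the point on the handle; axes as the handle's. The pan runs 32 mm either way in x (the mouth's front lip at x = -32 mm) and is 69 mm wide outside (y), its floor 2 mm thick, its side and back walls 2.5 mm thick and 24 mm high; the handle's back face lies at x = +54.5 mm.
- mat: Blue mat, 150 (x) x 160 (y) x 4 mm, fixed, the scoop's parking place. Origin at the centre of its underside, on the bench.
- tray: White trough holding the balls, fixed. Origin on the bench, z up. Floor 4 mm thick, x from -85 to 115 mm, 78 mm wide inside. Upright walls 34 mm high on both sides and at +x; the -x end (robot side) is a ramp rising outward at 45 degrees from x = -85. Balls start at x below 5 mm, the rest of the floor is free: a scoop drawn along the floor, mouth first, to the ramp's foot gathers them in its pan.
- ball0_center (a point): Centre of a polished ceramic grinding ball, blue, 20 mm across, 20 g, loose in the tray; it rolls off a surface tilted more than about 5 degrees.
- ball1_center (a point): Centre of a polished ceramic grinding ball, blue, 20 mm across, 20 g, loose in the tray; it rolls off a surface tilted more than about 5 degrees.
- ball2_center (a point): Centre of a polished ceramic grinding ball, blue, 20 mm across, 20 g, loose in the tray; it rolls off a surface tilted more than about 5 degrees.
- jar_mouth (a point): Centre of the open mouth of the steel grinding jar fixed on the mixer, at rim height (125 mm above the bench). Mouth 96 mm across inside, 104 mm outside. The mixer is a white box 170 (x) x 270 (y) x 45 mm high, fixed; these axes are the mixer's, z up.
- jar_floor (a point): Centre of the jar's inner floor, 65 mm straight below the mouth.
- run_button_top (a point): Centre of the top face of the red run button beside the jar, on the mixer 145 mm in the mixer's +y from the jar's axis: a round flat cap 44 mm across on a spring, 91 mm above the bench when released; moves straight down.
- run_button (a joint): Travel of the run button in m: 0 released, 0.020 fully down. The spring needs about 0.6 N per mm (6 N half way, 12 N at the bottom) and returns it when let go.
- reagent_bottle: Bystander: amber bottle 64 mm across, 120 mm high, origin under its centre.
- beaker: Bystander: clear open beaker 70 mm across, 85 mm high, origin under its centre.
- sample_pot: Bystander: white pot with yellow cap, 52 mm across, 55 mm high, origin under its centre.
- capped_vial: Bystander: white vial with orange cap, 36 mm across, 60 mm high, origin under its centre.
There are look-alikes about, which are no part of the job. What is shaped like the part that bears scoop_grip but green is not meant.

How it is judged:
By the outcome, as a careful person would: the job done as asked, in the order asked, and still so for the second after the job is handed in, while the arm keeps its last pose, push and grip.
It also fails if it takes over 69 s, if anything falls off the work surface, if the arm or the gripper's body presses on something with over 40 N, if the wrist force passes 120 N, or if a joint passes its speed limit or range.

## Working session

There is one attempt and no reset: what is moved stays moved. The work goes in short steps, Python scripts to look and compute and a shell command to move; the robot and the scene stay as the last step left them, time stands still between calls to the robot, and variables do not carry over. Pictures are saved under pics/ and viewed, about 8 in all and at most 12, crops included, and the job is handed in when it is done.

```bash
mkdir -p pics; ls; cat > h.py <<'E'
import numpy as np,cv2
from workcell import sensors,cams,ticket
from scipy.spatial.transform import Rotation as R
def grab(n):
    c=cams.camera(n); h,w=c['z_map'].shape
    u,v=np.meshgrid(np.arange(w),np.arange(h))
    K=np.array([[c['fx'],0,c['cx']],[0,c['fy'],c['cy']],[0,0,1.]])
    p=np.stack([u,v],-1).reshape(-1,1,2).astype(float)
    s=cv2.undistortPoints(p,K,np.array([c['k1'],0,0,0.])).reshape(h,w,2)
    z=c['z_map'].astype(float)
    P=np.stack([s[...,0]*z,-s[...,1]*z,-z,np.ones_like(z)],-1)
    W=(P@np.linalg.inv(c['view']).T)[...,:3]; W[z==0]=np.nan
    return c['color'],W
def st():
    s=sensors.sense(); r=R.from_quat(np.roll(s['eef_rot'],-1))
    print(s['time_s'],np.round(s['tcp_pos'],4),np.round(r.as_matrix(),3).tolist(),np.round(s['ft_force'],2),s['gripper_width'],np.round(s['joint_positions'],3))
    return s,r
E
python3 - <<'E'
from h import *
st()
for n in('top','scene'):
    c,W=grab(n); cv2.imwrite(f'pics/{n}0.png',c); np.save(f'pics/{n}0.npy',W)
E
```

```text
pics
0.0 [0.1845 0.5969 0.2307] [[-0.955, 0.295, -0.0], [0.295, 0.955, -0.001], [0.0, -0.001, -1.0]] [-0.51  0.45 -0.54] 1.0015591458122106 [ 1.165  0.492  1.559  0.     1.092 -0.106]
```

View pics/top0.png

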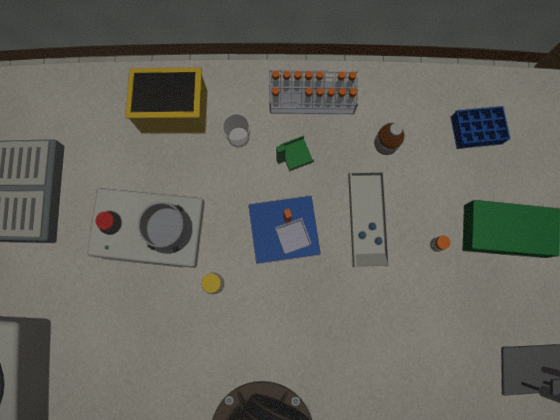

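View pics/scene0.png

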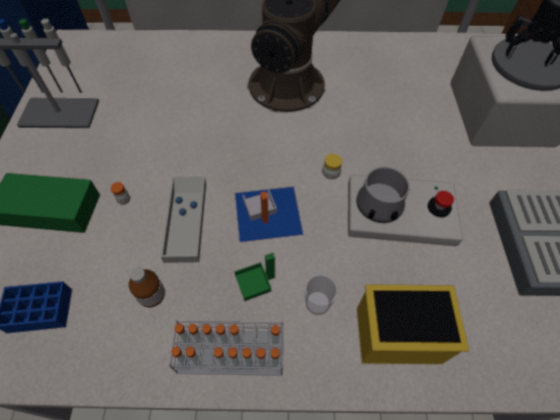

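The top view shows the orange scoop handle at (287,214) with its pan at (293,235), and the balls near (372,235) in the tray. The jar is at (165,228), the button at (106,222) and the mat at (284,230). The green look-alike is at (295,153). Next I'll measure these.

```bash
python3 - <<'E'
from h import *
np.set_printoptions(precision=4,suppress=True)
for n,bx in (('top',dict(handle=(275,200,300,226),red=(90,205,125,240),balls=(350,215,388,250),mat=(240,190,330,270),tray=(340,165,395,272),jar=(135,195,195,260),mixer=(80,180,210,272))),
 ('scene',dict(handle=(255,185,275,225),red=(425,185,458,220),balls=(172,190,203,220),mat=(228,180,308,245),tray=(155,170,212,266),jar=(352,160,412,225)))):
    c=cv2.imread(f'pics/{n}0.png');W=np.load(f'pics/{n}0.npy');hsv=cv2.cvtColor(c,cv2.COLOR_BGR2HSV).astype(int);H,S,V=hsv[...,0],hsv[...,1],hsv[...,2];Z=W[...,2]
    def box(k,m):
        x0,y0,x1,y1=bx[k];q=np.zeros_like(m);q[y0:y1,x0:x1]=1;return W[q&m&np.isfinite(Z)]
    print(n,'bench z',np.nanmedian(Z[300:340,250:300]) if n=='top' else np.nanmedian(Z[120:150,200:300]))
    p=box('handle',(S>120)&((H<14)));print('handle',len(p),p.min(0),p.max(0));t=p[p[:,2]>p[:,2].max()-.006];print(' top',len(t),t.mean(0),(t.min(0)+t.max(0))/2)
    p=box('red',(S>140)&((H<8)|(H>172)));t=p[abs(p[:,2]-.091)<.006];print('red',len(t),t.mean(0),(t.min(0)+t.max(0))/2)
    x0,y0,x1,y1=bx['balls'];m=((S>70)&(H>95)&(H<130)).astype(np.uint8);m2=np.zeros_like(m);m2[y0:y1,x0:x1]=m[y0:y1,x0:x1]
    k,l,s,cen=cv2.connectedComponentsWithStats(m2)
    for i in range(1,k):
        if s[i,4]>8: q=W[l==i];print('ball',s[i,4],cen[i],np.nanmean(q,0),np.nanmax(q[:,2]))
    def rect(k,m,lbl):
        p=box(k,m);
        if len(p)<5:return
        r=cv2.minAreaRect(p[:,:2].astype(np.float32)*1000);print(lbl,len(p),p[:,2].mean(),[np.round(a,1) for a in r[0]],np.round(r[1],1),round(r[2],2))
    rect('mat',(S>120)&(H>100)&(H<125)&(Z<.015),'mat')
    rect('mat',(S<100)&(Z>.004)&(Z<.04)&(V>60),'pan')
    rect('tray',(Z>.028)&(Z<.042),'traytop')
    rect('tray',(S<80)&(abs(Z-.004)<.004)&(V>0),'trayfloor?')
    p=box('jar',(Z>.119)&(Z<.135));c0,r0=cv2.minEnclosingCircle(p[:,:2].astype(np.float32)*1000);print('jar',len(p),c0,r0,p.mean(0))
    if n=='top': rect('mixer',(Z>.038)&(Z<.052),'mixer')
E
```

```text
top bench z 0.0003515741043337295
handle 64 [ 0.5016 -0.061   0.0592] [ 0.5235 -0.0474  0.1227]
 top 22 [ 0.5117 -0.0561  0.1188] [ 0.5131 -0.0553  0.1197]
red 238 [0.4976 0.3755 0.0917] [0.4972 0.376  0.091 ]
ball 32 [372.     225.7188] [ 0.4983 -0.2642  0.0217] 0.02753091670340635
ball 28 [361.8214 234.6071] [ 0.4764 -0.2386  0.0228] 0.028581901798101272
ball 31 [378.4194 240.5484] [ 0.4617 -0.279   0.0227] 0.028660487239406063
mat 2706 0.00432254514308461 [np.float64(492.0), np.float64(-48.2)] [146.7 157.3] 8.35
pan 999 0.009014653160646728 [np.float64(491.2), np.float64(-49.4)] [197.4 222.1] 0.36
traytop 590 0.0329564179594163 [np.float64(517.1), np.float64(-256.0)] [234.1  86.6] 1.93
trayfloor? 3265 0.003350257952746632 [np.float64(523.1), np.float64(-257.0)] [139.1 271.4] 89.09
jar 295 (485.8604431152344, 231.52857971191406) 52.282470703125 [0.485  0.2325 0.1247]
mixer 4783 0.04537989806217295 [np.float64(490.3), np.float64(292.0)] [271.3 170.6] 85.09
scene bench z 0.002512687459025442
handle 151 [ 0.5066 -0.062   0.0134] [ 0.5253 -0.0483  0.1215]
 top 32 [ 0.515  -0.0555  0.1181] [ 0.5144 -0.0558  0.1186]
red 219 [0.5005 0.3735 0.0926] [0.4985 0.3744 0.091 ]
ball 26 [178.3462 199.6538] [ 0.4664 -0.2791  0.0226] 0.028626730300633896
ball 25 [193.04 204.4 ] [ 0.4803 -0.2393  0.0224] 0.027682657123320964
ball 26 [182.  211.5] [ 0.5025 -0.2641  0.0235] 0.027882413378419235
mat 2111 0.006172847686775443 [np.float64(492.3), np.float64(-48.5)] [146.1 154.8] 8.29
pan 909 0.009979900381286978 [np.float64(484.7), np.float64(-48.2)] [197.1 211.5] 0.92
traytop 604 0.034023281055808284 [np.float64(516.2), np.float64(-255.7)] [237.   87.8] 1.79
trayfloor? 3578 0.003798422713876066 [np.float64(497.0), np.float64(-271.7)] [304.9 156. ] 5.93
jar 364 (483.56097412109375, 230.6313018798828) 52.89776611328125 [0.4838 0.2307 0.1252]
```

```bash
cat >> h.py <<'E'
def rz(d): return R.from_euler('z',d,degrees=True)
DOWN=R.from_matrix(np.diag([1.,-1,-1]))   # tool x=world x
def scoop_rot(psi,tilt): # tool pose when holding scoop; tilt>0 = mouth (-x) up
    return rz(psi)*R.from_euler('y',tilt,degrees=True)*DOWN
def plan(p,Rt,n):
    """rows (tool axes) for straight interpolation in n steps"""
    from scipy.spatial.transform import Slerp
    s,r=st(); p0=np.array(s['tcp_pos']); sl=Slerp([0,1],R.concatenate([r,Rt]))
    for i in range(n):
        a,b=sl(i/n),sl((i+1)/n)
        d=a.inv().apply((np.array(p)-p0)/n); w=(a.inv()*b).as_rotvec(degrees=True)
        print(i,np.round(d,4).tolist(),np.round(w,2).tolist())
E
python3 - <<'E'
from h import *
for n,b in (('top',(270,210,318,260)),('scene',(240,182,285,228))):
    c=cv2.imread(f'pics/{n}0.png');W=np.load(f'pics/{n}0.npy');hsv=cv2.cvtColor(c,cv2.COLOR_BGR2HSV).astype(int);S,V=hsv[...,1],hsv[...,2]
    x0,y0,x1,y1=b;m=np.zeros(S.shape,np.uint8);m[y0:y1,x0:x1]=((S<95)&(V>50))[y0:y1,x0:x1]
    k,l,s,_=cv2.connectedComponentsWithStats(m);i=1+np.argmax(s[1:,4]);p=W[l==i];print(n,s[i])
    for nm,q in(('all',p),('rim',p[p[:,2]>.02]),('floor',p[p[:,2]<.012])):
        r=cv2.minAreaRect(q[:,:2].astype(np.float32)*1000);print(nm,len(q),np.round(r[0],1),np.round(r[1],1),r[2],q.mean(0).round(4))
    cv2.imwrite(f'pics/c{n}.png',cv2.resize(c[y0:y1,x0:x1],None,fx=8,fy=8,interpolation=cv2.INTER_NEAREST))
E
python3 -c "
import cv2,numpy as np
a=cv2.imread('pics/ctop.png');b=cv2.imread('pics/cscene.png');h=max(a.shape[0],b.shape[0])
f=lambda x:cv2.copyMakeBorder(x,0,h-x.shape[0],0,0,0)
cv2.imwrite('pics/crop.png',np.hstack([f(a),f(b)]))"
```

```text
top [275 217  36  37 851]
all 851 [477.4 -69.2] [76.2 71.7] 20.32468032836914 [nan nan nan]
rim 123 [477.  -67.8] [76. 69.] 20.273881912231445 [ 0.4863 -0.0656  0.0305]
floor 695 [478.6 -69.2] [78.7 72.3] 20.243776321411133 [ 0.4727 -0.0706  0.0062]
scene [240 182  45  34 542]
all 542 [430.3 -43.7] [151.  100.7] 31.199193954467773 [nan nan nan]
rim 83 [476.4 -38.9] [27.1 89.9] 84.8679428100586 [ 0.4888 -0.0409  0.0479]
floor 433 [444.  -65.7] [108.3 119.6] 0.36584457755088806 [ 0.4123 -0.0681  0.0036]
```

View pics/crop.png

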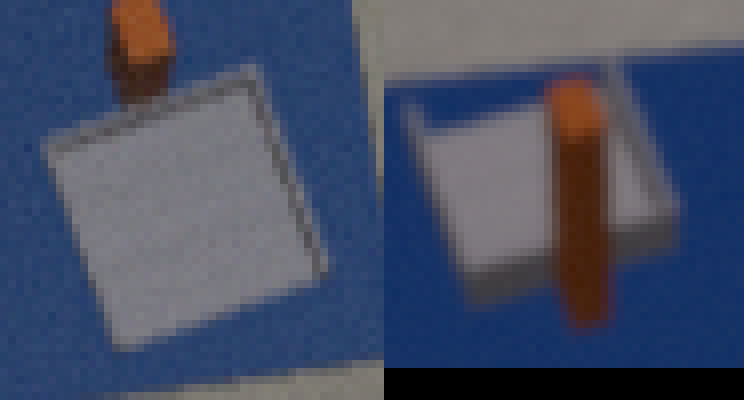

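The crop shows the pan corners clearly, and the handle sits behind the back wall. Scoop yaw comes out at about 20.3° and the handle at about (0.5145, -0.0556). Those agree with each other (predicted pan-to-handle direction 20.8°).

```bash
python3 - <<'E'
from h import *
plan([.45,.3,.24],scoop_rot(90,0),8)
E
```

```text
0.1 [0.1845 0.5969 0.2308] [[-0.955, 0.295, -0.0], [0.295, 0.955, -0.001], [0.0, -0.001, -1.0]] [-0.32 -0.07 -0.  ] 1.0002925673268186 [ 1.165  0.491  1.559  0.     1.092 -0.106]
0 [-0.0427, -0.0257, -0.0011] [-0.01, 0.0, 9.1]
1 [-0.0462, -0.0186, -0.0011] [-0.01, 0.0, 9.1]
2 [-0.0486, -0.011, -0.0011] [-0.01, 0.0, 9.1]
3 [-0.0497, -0.0032, -0.0011] [-0.01, 0.0, 9.1]
4 [-0.0496, 0.0047, -0.0011] [-0.01, 0.0, 9.1]
5 [-0.0482, 0.0125, -0.0012] [-0.01, 0.0, 9.1]
6 [-0.0456, 0.0199, -0.0012] [-0.01, 0.0, 9.1]
7 [-0.0419, 0.0269, -0.0012] [-0.01, 0.0, 9.1]
```

```bash
python3 -m crank '[[[0.0854,-0.043,-0.026,-0.001,0,0,9],[0.0854,-0.046,-0.019,-0.001,0,0,9],[0.0854,-0.049,-0.011,-0.001,0,0,9],[0.0854,-0.05,-0.003,-0.001,0,0,9],[0.0854,-0.05,0.005,-0.001,0,0,9],[0.0854,-0.048,0.0125,-0.001,0,0,9],[0.0854,-0.046,0.02,-0.001,0,0,9],[0.0854,-0.042,0.027,-0.001,0,0,9]]]' 60
python3 - <<'E'
from h import *
plan([.5145,-.0556,.2],scoop_rot(20.3,0),9)
E
```

```text
time_s: 1.1
tcp_pos: [0.4538, 0.2887, 0.2368]
eef_rot: [0.0, 0.714, 0.7, -0.002]
ft_force: [0.6, -0.1, 0.6]
gripper_width: 1.004
1.1 [0.4538 0.2887 0.2368] [[0.02, 1.0, -0.003], [1.0, -0.02, -0.004], [-0.004, -0.003, -1.0]] [ 0.61 -0.14  0.59] 1.004396346016374 [ 0.445  0.363  1.763 -0.002  1.02   0.466]
0 [-0.0381, 0.0075, 0.0042] [-0.0, 0.03, 7.62]
1 [-0.0368, 0.0125, 0.0042] [-0.0, 0.03, 7.62]
2 [-0.0348, 0.0173, 0.0042] [-0.0, 0.03, 7.62]
3 [-0.0322, 0.0217, 0.0042] [-0.0, 0.03, 7.62]
4 [-0.029, 0.0258, 0.0041] [-0.0, 0.03, 7.62]
5 [-0.0254, 0.0294, 0.0041] [-0.0, 0.03, 7.62]
6 [-0.0212, 0.0325, 0.0041] [-0.0, 0.03, 7.62]
7 [-0.0167, 0.0351, 0.0041] [-0.0, 0.03, 7.62]
8 [-0.0119, 0.037, 0.0041] [-0.0, 0.03, 7.62]
```

```bash
python3 -m crank '[[[0.0854,-0.038,0.0075,0.004,0,0,7.6],[0.0854,-0.037,0.0125,0.004,0,0,7.6],[0.0854,-0.035,0.017,0.004,0,0,7.6],[0.0854,-0.032,0.022,0.004,0,0,7.6],[0.0854,-0.029,0.026,0.004,0,0,7.6],[0.0854,-0.025,0.029,0.004,0,0,7.6],[0.0854,-0.021,0.0325,0.004,0,0,7.6],[0.0854,-0.017,0.035,0.004,0,0,7.6],[0.0854,-0.012,0.037,0.004,0,0,7.6],[0.0854,0,0,0,0,0,0]]]'
python3 - <<'E'
from h import *
plan([.5145,-.0556,.07],scoop_rot(20.3,0),5)
E
```

```text
time_s: 2.35
tcp_pos: [0.5097, -0.0706, 0.1987]
eef_rot: [0.001, 0.988, 0.154, -0.003]
ft_force: [0.1, 0.0, 0.3]
gripper_width: 0.997
2.35 [ 0.5097 -0.0706  0.1987] [[0.952, 0.305, -0.006], [0.305, -0.952, -0.003], [-0.007, 0.001, -1.0]] [0.12 0.02 0.32] 0.9974706978361997 [-0.264  0.377  1.862 -0.006  0.908  1.001]
0 [0.002, -0.0026, 0.0257] [0.01, 0.08, -0.51]
1 [0.002, -0.0026, 0.0257] [0.01, 0.08, -0.51]
2 [0.002, -0.0026, 0.0257] [0.01, 0.08, -0.51]
3 [0.002, -0.0025, 0.0257] [0.01, 0.08, -0.51]
4 [0.002, -0.0025, 0.0257] [0.01, 0.08, -0.51]
```

```bash
python3 -m crank '[[[0.0854,0.005,-0.006,0.01,0,0.2,-1.2],[0.0854,0.005,-0.006,0.01,0,0.2,-1.2],[0.0854,0,0,0,0,0,0]]]'
python3 - <<'E'
from h import *
plan([.5145,-.0556,.07],scoop_rot(20.3,0),5)
E
```

```text
time_s: 2.72
tcp_pos: [0.515, -0.0531, 0.1767]
eef_rot: [0.0, 0.984, 0.179, -0.0]
ft_force: [-0.3, -0.2, 0.6]
gripper_width: 1.004
2.725 [ 0.515  -0.0531  0.1767] [[0.936, 0.352, -0.0], [0.352, -0.936, -0.0], [-0.0, 0.0, -1.0]] [-0.31 -0.24  0.58] 1.0035647812914386 [-0.23   0.408  1.882 -0.     0.851  0.982]
0 [-0.0003, 0.0004, 0.0213] [0.0, 0.01, 0.06]
1 [-0.0003, 0.0004, 0.0213] [0.0, 0.01, 0.06]
2 [-0.0003, 0.0004, 0.0213] [0.0, 0.01, 0.06]
3 [-0.0003, 0.0004, 0.0213] [0.0, 0.01, 0.06]
4 [-0.0003, 0.0004, 0.0213] [0.0, 0.01, 0.06]
```

```bash
python3 -m crank '[[[0.0854,0,0,0.025,0,0,0.2],[0.0854,0,0.001,0.025,0,0,0.2],[0.0854,-0.001,0,0.025,0,0,0],[0.0854,0,0.001,0.02,0,0,0],[0.0854,0,0,0.01,0,0,0],[0.0854,0,0,0,0,0,0]]]' 80
python3 - <<'E'
from h import *
plan([.5145,-.0556,.07],scoop_rot(20.3,0),1)
E
```

```text
time_s: 3.48
tcp_pos: [0.5157, -0.0514, 0.0697]
eef_rot: [0.001, 0.984, 0.18, 0.001]
ft_force: [1.1, 0.3, 0.6]
gripper_width: 0.993
3.475 [ 0.5157 -0.0514  0.0697] [[0.936, 0.353, 0.002], [0.353, -0.936, -0.001], [0.001, 0.001, -1.0]] [1.14 0.27 0.59] 0.9928443040431502 [-2.270e-01  5.740e-01  1.972e+00 -1.000e-03  5.930e-01  9.840e-01]
0 [-0.0026, 0.0035, -0.0003] [0.08, -0.08, 0.38]
```

```bash
python3 -m crank '[[[0.0854,-0.0025,0.0035,0,0,0,0.3],[0.0854,0,0,0,0,0,0],[0.045,0,0,0,0,0,0],[0.045,0,0,0,0,0,0],[0.0,0,0,0,0,0,0],[0.0,0,0,0,0,0,0],[0.0,0,0,0,0,0,0],[0.0,0,0,0,0,0,0]]]' 80
python3 - <<'E'
from h import *
plan([.5145,-.0556,.07],scoop_rot(20.3,0),1)
c,W=grab('scene');cv2.imwrite('pics/g.png',np.vstack([cv2.resize(c[150:260,200:330],None,fx=4,fy=4)]))
E
```

```text
time_s: 4.47
tcp_pos: [0.5156, -0.0559, 0.072]
eef_rot: [0.001, 0.984, 0.177, 0.003]
ft_force: [-0.5, -0.5, -0.2]
gripper_width: 0.152
4.475 [ 0.5156 -0.0559  0.072 ] [[0.937, 0.348, 0.006], [0.348, -0.937, -0.002], [0.005, 0.003, -1.0]] [-0.45 -0.51 -0.22] 0.15226274607637522 [-0.235  0.57   1.972 -0.     0.594  0.98 ]
0 [-0.0009, -0.0007, 0.002] [0.2, -0.27, 0.08]
```

View pics/g.png

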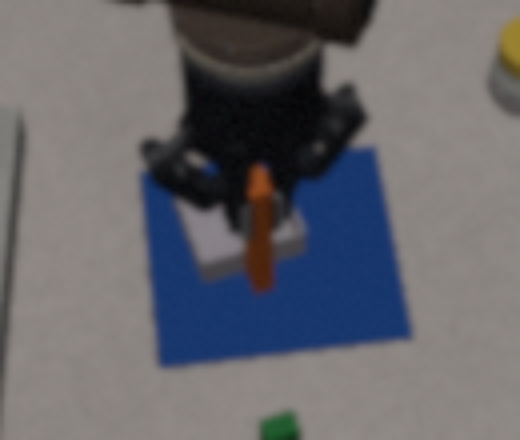

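The grip is good: opening about 13 mm, with the handle between the pads. Now I'll lift and carry it to the tray.

```bash
python3 -m crank '[[[0,0,0,-0.02,0,0,0],[0,0,0,-0.03,0,0,0],[0,0,0,-0.03,0,0,0],[0,0,0,0,0,0,0]]]' 80
python3 - <<'E'
from h import *
plan([.6075,-.2527,.155],scoop_rot(1.8,0),8)
E
```

```text
time_s: 5.03
tcp_pos: [0.5145, -0.0556, 0.153]
eef_rot: [0.001, 0.984, 0.177, 0.001]
ft_force: [-0.1, -0.6, -1.7]
gripper_width: 0.156
5.025 [ 0.5145 -0.0556  0.153 ] [[0.937, 0.348, 0.003], [0.348, -0.937, -0.001], [0.002, 0.002, -1.0]] [-0.09 -0.61 -1.74] 0.15576580521919908 [-0.235  0.441  1.909 -0.     0.789  0.98 ]
0 [0.0023, 0.0271, -0.0002] [0.01, -0.02, 2.32]
1 [0.0034, 0.027, -0.0002] [0.01, -0.02, 2.32]
2 [0.0045, 0.0269, -0.0002] [0.01, -0.02, 2.32]
3 [0.0056, 0.0267, -0.0002] [0.01, -0.02, 2.32]
4 [0.0067, 0.0264, -0.0002] [0.01, -0.02, 2.32]
5 [0.0077, 0.0261, -0.0002] [0.01, -0.02, 2.32]
6 [0.0088, 0.0258, -0.0002] [0.01, -0.02, 2.32]
7 [0.0098, 0.0254, -0.0002] [0.01, -0.02, 2.32]
```

```bash
python3 -m crank '[[[0,0.002,0.027,0,0,0,2.3],[0,0.003,0.027,0,0,0,2.3],[0,0.0045,0.027,0,0,0,2.3],[0,0.0055,0.027,0,0,0,2.3],[0,0.0065,0.0265,0,0,0,2.3],[0,0.008,0.026,0,0,0,2.3],[0,0.009,0.026,0,0,0,2.3],[0,0.01,0.025,0,0,0,2.3],[0,0,0,0,0,0,0]]]' 80
python3 - <<'E'
from h import *
plan([.6075,-.2527,.155],scoop_rot(1.8,0),1)
c,W=grab('top');c2,_=grab('scene')
cv2.imwrite('pics/t1.png',np.hstack([cv2.resize(c[150:275,320:420],None,fx=4,fy=4),cv2.resize(c2[150:275,130:230],None,fx=4,fy=4)]))
Z=W[...,2];m=np.zeros(Z.shape,bool);m[165:272,340:395]=1
# tray walls by local x band
a=np.radians(1.8);d=W[...,:2]-[.517,-.2557];lx=d[...,0]*np.cos(a)+d[...,1]*np.sin(a);ly=-d[...,0]*np.sin(a)+d[...,1]*np.cos(a)
for x0 in range(-80,110,30):
    q=m&(lx*1000>x0)&(lx*1000<x0+30)&(abs(Z-.034)<.005)
    v=ly[q]*1000
    print(x0,'-',np.round(np.median(v[v<0]),1),len(v[v<0]),'+',np.round(np.median(v[v>0]),1),len(v[v>0]))
q=m&(abs(Z-.034)<.005);print(np.nanmin(lx[q]),np.nanmax(lx[q]))
E
```

```text
time_s: 6.15
tcp_pos: [0.6067, -0.2642, 0.1416]
eef_rot: [-0.002, 1.0, 0.008, -0.005]
ft_force: [-1.2, 0.1, -0.8]
gripper_width: 0.153
6.15 [ 0.6067 -0.2642  0.1416] [[1.0, 0.016, -0.01], [0.016, -1.0, 0.005], [-0.01, -0.005, -1.0]] [-1.18  0.05 -0.77] 0.1529960939895005 [-5.100e-01  6.380e-01  1.544e+00 -1.000e-03  9.700e-01  1.045e+00]
0 [0.0009, -0.0116, -0.0134] [-0.3, 0.56, -0.88]
-80 - nan 0 + nan 0
-50 - nan 0 + nan 0
-20 - nan 0 + nan 0
10 - nan 0 + nan 0
40 - nan 0 + nan 0
70 - nan 0 + nan 0
100 - nan 0 + nan 0
  return _methods._mean(a, axis=axis, dtype=dtype,
  ret = ret.dtype.type(ret / rcount)
Traceback (most recent call last):
ValueError: zero-size array to reduction operation fmin which has no identity
```

View pics/t1.png

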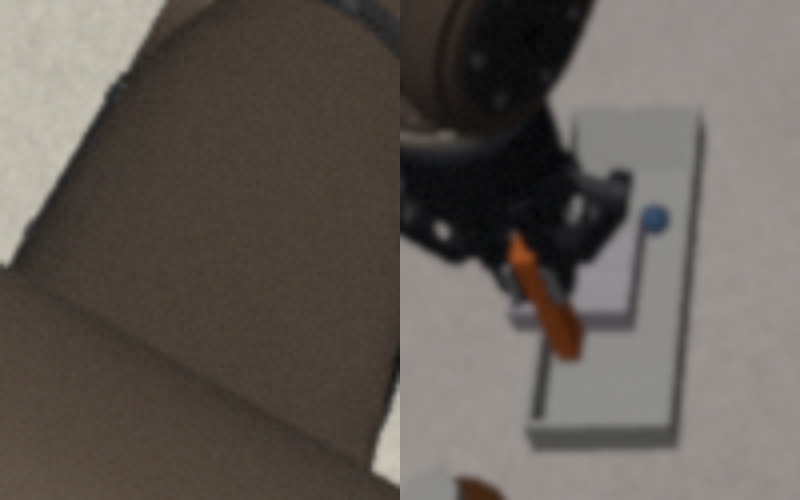

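The arm blocks the top view. The scene view shows the pan hanging over the tray, still high. I'll refine the tray from the first clouds.

```bash
python3 - <<'E'
from h import *
for n,b in(('top',(340,165,395,272)),('scene',(155,170,212,266))):
    W=np.load(f'pics/{n}0.npy');Z=W[...,2];m=np.zeros(Z.shape,bool);m[b[1]:b[3],b[0]:b[2]]=1
    a=np.radians(1.8);d=W[...,:2]-[.517,-.2557];lx=1e3*(d[...,0]*np.cos(a)+d[...,1]*np.sin(a));ly=1e3*(-d[...,0]*np.sin(a)+d[...,1]*np.cos(a))
    for x0 in range(-80,110,30):
        q=m&(lx>x0)&(lx<x0+30)&(abs(Z-.034)<.004);v=ly[q]
        print(n,x0,[np.round(np.percentile(s,[5,50,95]),1).tolist() for s in(v[v<0],v[v>0])])
    q=m&(abs(Z-.034)<.004);print(lx[q].min(),lx[q].max())
plan([.6075,-.2527,.14],scoop_rot(1.8,0),2)
E
```

```text
top -80 [[-43.0, -40.3, -38.3], [38.3, 40.4, 42.3]]
top -50 [[-42.3, -40.0, -38.3], [38.6, 40.1, 42.4]]
top -20 [[-42.0, -40.3, -38.1], [39.4, 40.9, 42.7]]
top 10 [[-42.0, -39.8, -37.7], [38.4, 40.8, 43.0]]
top 40 [[-42.5, -39.5, -37.4], [38.9, 40.3, 42.3]]
top 70 [[-42.5, -39.7, -37.8], [38.6, 40.9, 42.7]]
top 100 [[-40.7, -27.2, -3.8], [3.1, 25.5, 42.0]]
-116.94576635004904 117.08156910398368
scene -80 [[-43.1, -40.3, -38.9], [39.5, 42.0, 43.1]]
scene -50 [[-42.7, -40.1, -38.7], [39.4, 42.2, 43.5]]
scene -20 [[-43.6, -40.6, -38.5], [39.6, 41.9, 43.3]]
scene 10 [[-42.7, -40.2, -39.0], [39.4, 42.3, 43.4]]
scene 40 [[-42.8, -40.2, -38.6], [39.8, 41.8, 43.7]]
scene 70 [[-42.9, -40.5, -38.5], [39.8, 41.5, 43.4]]
scene 100 [[-41.9, -24.9, -3.8], [3.5, 26.1, 42.8]]
-119.06087569128225 117.04417800799149
6.25 [ 0.606  -0.2624  0.1419] [[1.0, 0.018, -0.011], [0.018, -1.0, 0.005], [-0.011, -0.006, -1.0]] [ 0.25  0.32 -0.71] 0.15010142925789965 [-0.508  0.636  1.547 -0.     0.97   1.044]
0 [0.0008, -0.0048, 0.001] [-0.16, 0.3, -0.38]
1 [0.0009, -0.0048, 0.001] [-0.16, 0.3, -0.38]
```

```bash
python3 -m crank '[[[0,0.001,-0.005,0.01,-0.15,0.3,-0.4],[0,0.001,-0.005,0.01,-0.15,0.3,-0.4],[0,0,0,0,0,0,0]]]' 80
python3 - <<'E'
from h import *
plan([.6075,-.2523,.095],scoop_rot(1.8,0),2)
E
```

```text
time_s: 6.62
tcp_pos: [0.6069, -0.2496, 0.1198]
eef_rot: [-0.001, 1.0, 0.018, -0.0]
ft_force: [-0.7, -0.0, -1.4]
gripper_width: 0.153
6.625 [ 0.6069 -0.2496  0.1198] [[0.999, 0.035, -0.001], [0.035, -0.999, 0.001], [-0.001, -0.001, -1.0]] [-0.69 -0.   -1.43] 0.1529729797257787 [-4.910e-01  6.530e-01  1.583e+00  1.000e-03  9.070e-01  1.044e+00]
0 [0.0002, 0.0014, 0.0124] [-0.04, 0.03, 0.11]
1 [0.0002, 0.0013, 0.0124] [-0.04, 0.03, 0.11]
```

```bash
python3 -m crank '[[[0,0,0.002,0,0,0,0.2],[0,0,0,0.01,0,0,0],[0,0,0,0,0,0,0]]]' 80
python3 - <<'E'
from h import *
plan([.6075,-.2523,.095],scoop_rot(1.8,0),2)
E
```

```text
time_s: 7.0
tcp_pos: [0.6072, -0.2515, 0.1094]
eef_rot: [-0.0, 1.0, 0.016, -0.0]
ft_force: [-0.7, -0.4, -0.2]
gripper_width: 0.153
7.0 [ 0.6072 -0.2515  0.1094] [[0.999, 0.032, -0.0], [0.032, -0.999, 0.001], [-0.0, -0.001, -1.0]] [-0.71 -0.41 -0.21] 0.15256730482109473 [-4.930e-01  6.670e-01  1.588e+00  1.000e-03  8.870e-01  1.045e+00]
0 [0.0001, 0.0004, 0.0072] [-0.03, 0.01, 0.02]
1 [0.0001, 0.0004, 0.0072] [-0.03, 0.01, 0.02]
```

```bash
python3 -m crank '[[[0,0,0.0008,0.012,0,0,0],[0,0,0,0.012,0,0,0],[0,0,0,0.007,0,0,0],[0,0,0,0.002,0,0,0],[0,0,0,0.002,0,0,0],[0,0,0,0,0,0,0]]]' 80
python3 - <<'E'
from h import *
plan([.511,-.2555,.072],scoop_rot(1.8,0),10)
E
```

```text
time_s: 7.75
tcp_pos: [0.6075, -0.2526, 0.0723]
eef_rot: [-0.0, 1.0, 0.016, 0.0]
ft_force: [0.0, -0.6, -1.2]
gripper_width: 0.15
7.75 [ 0.6075 -0.2526  0.0723] [[0.999, 0.032, 0.0], [0.032, -0.999, 0.001], [0.0, -0.001, -1.0]] [ 0.05 -0.58 -1.23] 0.15017959138077355 [-4.950e-01  7.140e-01  1.610e+00  1.000e-03  8.170e-01  1.044e+00]
0 [-0.0097, -0.0, 0.0] [-0.0, -0.0, 0.0]
1 [-0.0097, -0.0, 0.0] [-0.0, -0.0, 0.0]
2 [-0.0097, -0.0, 0.0] [-0.0, -0.0, 0.0]
3 [-0.0097, -0.0, 0.0] [-0.0, -0.0, 0.0]
4 [-0.0097, -0.0, 0.0] [-0.0, -0.0, 0.0]
5 [-0.0097, -0.0, 0.0] [-0.0, -0.0, 0.0]
6 [-0.0097, -0.0, 0.0] [-0.0, -0.0, 0.0]
7 [-0.0097, -0.0, 0.0] [-0.0, -0.0, 0.0]
8 [-0.0097, -0.0, 0.0] [-0.0, -0.0, 0.0]
9 [-0.0097, -0.0, 0.0] [-0.0, -0.0, 0.0]
```

```bash
python3 -m crank '[[[0,0,0,0.0015,0,0,0],[0,0,0,0.001,0,0,0],[0,0,0,0,0,0,0]]]' 80; python3 -m crank '[[[0,-0.01,0,0,0,0,0],[0,-0.01,0,0,0,0,0],[0,-0.01,0,0,0,0,0]]]' 80
```

```text
time_s: 8.12
tcp_pos: [0.6078, -0.2527, 0.0724]
eef_rot: [0.0, 1.0, 0.016, 0.001]
ft_force: [-0.1, -0.1, -0.6]
gripper_width: 0.153
time_s: 8.5
tcp_pos: [0.5762, -0.2537, 0.0721]
eef_rot: [0.0, 1.0, 0.016, 0.001]
ft_force: [-0.1, 0.6, -0.2]
gripper_width: 0.151
```

```bash
python3 -m crank '[[[0,-0.01,0,0,0,0,0],[0,-0.01,0,0,0,0,0],[0,-0.01,0,0.0005,0,0,0],[0,-0.01,0,0,0,0,0],[0,-0.01,0,0,0,0,0],[0,-0.007,0,0.0005,0,0,0],[0,-0.005,0,0,0,0,0],[0,0,0,0,0,0,0]]]' 80
python3 - <<'E'
from h import *
plan([.5085,-.2558,.072],scoop_rot(1.8,0),2)
c2,_=grab('scene')
cv2.imwrite('pics/t2.png',cv2.resize(c2[150:270,120:240],None,fx=5,fy=5,interpolation=cv2.INTER_CUBIC))
E
```

```text
time_s: 9.5
tcp_pos: [0.5102, -0.2566, 0.0721]
eef_rot: [0.001, 1.0, 0.016, 0.003]
ft_force: [1.1, 0.3, -0.7]
gripper_width: 0.151
9.5 [ 0.5102 -0.2566  0.0721] [[0.999, 0.031, 0.006], [0.031, -1.0, -0.002], [0.006, 0.003, -1.0]] [ 1.05  0.27 -0.71] 0.1512829770990675 [-0.582  0.62   1.842  0.002  0.673  0.956]
0 [-0.0008, -0.0004, 0.0] [0.07, -0.16, -0.01]
1 [-0.0008, -0.0004, 0.0] [0.07, -0.16, -0.01]
```

View pics/t2.png

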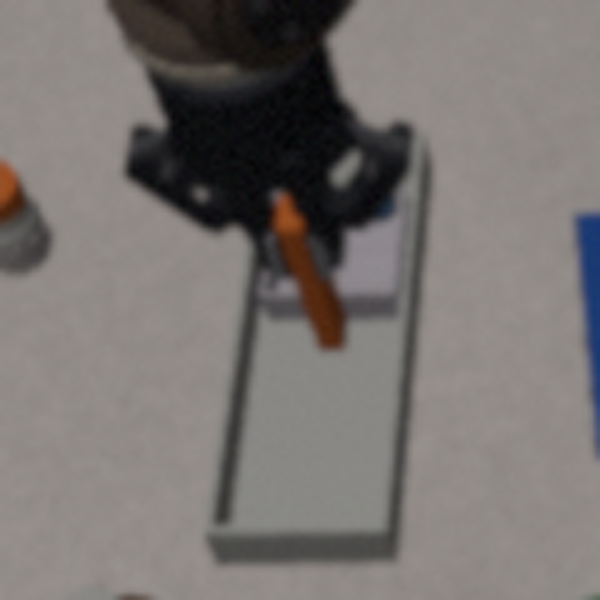

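```bash
python3 -m crank '[[[0,-0.002,0,0,0,-0.2,0],[0,-0.002,0,0,0,-0.2,0],[0,0,0,0,0,0,0]]]' 80;  python3 -m crank '[[[0,-0.0015,0,0,0,0,0],[0,-0.0015,0,0,0,0,0]]]' 80
python3 - <<'E'
from h import *
s,r=st()
R0=scoop_rot(1.8,0); p=np.array(s['tcp_pos']); piv=p+rz(1.8).apply([.010,0,-.068])
for t in range(3,25,3):
    print(t,np.round(piv+ (scoop_rot(1.8,t)*R0.inv()).apply(p-piv),4), 'd tool',np.round(scoop_rot(1.8,t-3).inv().apply((scoop_rot(1.8,t)*R0.inv()).apply(p-piv)-(scoop_rot(1.8,t-3)*R0.inv()).apply(p-piv)),4))
E
```

```text
time_s: 9.93
tcp_pos: [0.5093, -0.257, 0.0727]
eef_rot: [0.002, 1.0, 0.015, 0.002]
ft_force: [0.3, -0.1, -1.1]
gripper_width: 0.159
time_s: 10.18
tcp_pos: [0.5083, -0.2573, 0.0733]
eef_rot: [0.003, 1.0, 0.015, 0.005]
ft_force: [7.4, 3.2, 2.8]
gripper_width: 0.151
10.175 [ 0.5083 -0.2573  0.0733] [[1.0, 0.03, 0.01], [0.03, -1.0, -0.006], [0.009, 0.006, -1.0]] [7.43 3.21 2.8 ] 0.15055637534985783 [-0.585  0.616  1.848  0.     0.666  0.956]
3 [ 0.5119 -0.2572  0.0737] d tool [ 0.0036  0.     -0.0004]
6 [ 0.5155 -0.2571  0.074 ] d tool [ 0.0036 -0.     -0.0004]
9 [ 0.5191 -0.257   0.074 ] d tool [ 0.0036  0.     -0.0004]
12 [ 0.5227 -0.2569  0.0739] d tool [ 0.0036 -0.     -0.0004]
15 [ 0.5263 -0.2567  0.0736] d tool [ 0.0036  0.     -0.0004]
18 [ 0.5298 -0.2566  0.0731] d tool [ 0.0036 -0.     -0.0004]
21 [ 0.5333 -0.2565  0.0724] d tool [ 0.0036 -0.     -0.0004]
24 [ 0.5368 -0.2564  0.0715] d tool [ 0.0036  0.     -0.0004]
```

```bash
python3 -m crank '[[[0,0.0035,0,-0.0008,0,-3,0],[0,0.0035,0,-0.0008,0,-3,0],[0,0.0035,0,-0.0008,0,-3,0],[0,0.0035,0,-0.0008,0,-3,0],[0,0.0035,0,-0.0008,0,-3,0],[0,0.0035,0,-0.0008,0,-3,0],[0,0,0,0,0,0,0]]]' 80
python3 - <<'E'
from h import *
s,r=st(); print((scoop_rot(1.8,0).inv()*r).as_rotvec(degrees=True))
c2,_=grab('scene');c,_=grab('top')
cv2.imwrite('pics/t3.png',np.hstack([cv2.resize(x,None,fx=4,fy=4,interpolation=cv2.INTER_CUBIC) for x in(c2[160:260,140:230],c[175:275,330:420])]))
E
```

```text
time_s: 11.05
tcp_pos: [0.526, -0.2555, 0.0724]
eef_rot: [0.003, 0.987, 0.014, -0.162]
ft_force: [0.1, -0.6, -1.5]
gripper_width: 0.153
11.05 [ 0.526  -0.2555  0.0724] [[0.947, 0.03, -0.319], [0.027, -1.0, -0.012], [-0.32, 0.002, -0.948]] [ 0.09 -0.57 -1.49] 0.15323437371693177 [-0.494  0.732  1.617 -0.184  1.083  1.158]
[ -0.11001095 -18.64376361   0.12408201]
```

View pics/t3.png

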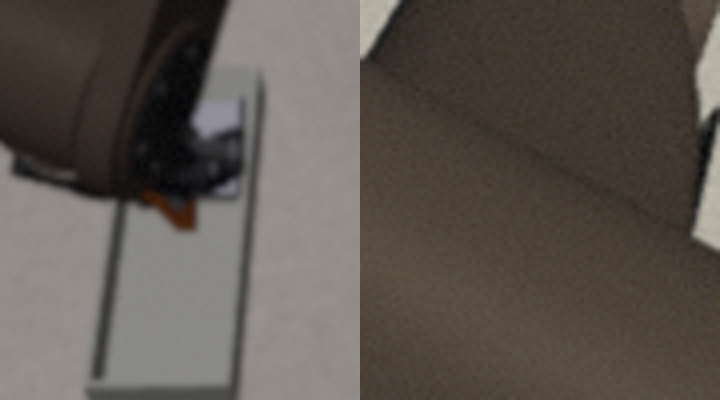

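Pan tilted back 18.6°; no balls visible on the exposed floor. Lifting straight up.

```bash
python3 -m crank '[[[0,-0.003,0,-0.009,0,0,0],[0,-0.0065,0,-0.019,0,0,0],[0,-0.0065,0,-0.019,0,0,0],[0,-0.0065,0,-0.019,0,0,0],[0,-0.0065,0,-0.019,0,0,0],[0,-0.0065,0,-0.019,0,0,0],[0,-0.0065,0,-0.019,0,0,0],[0,-0.0065,0,-0.019,0,0,0],[0,-0.003,0,-0.009,0,0,0],[0,0,0,0,0,0,0]]]' 80
python3 - <<'E'
from h import *
s,r=st(); print((scoop_rot(1.8,0).inv()*r).as_rotvec(degrees=True))
c2,W=grab('scene')
f=[]
for i in range(8): f.append(sensors.sense()['ft_force'])
print(f[0],f[-1])
cv2.imwrite('pics/t4.png',cv2.resize(c2[100:270,100:270],None,fx=3.5,fy=3.5,interpolation=cv2.INTER_CUBIC))
E
```

```text
time_s: 12.4
tcp_pos: [0.522, -0.2555, 0.251]
eef_rot: [0.005, 0.988, 0.013, -0.156]
ft_force: [0.2, -0.4, -1.9]
gripper_width: 0.159
12.4 [ 0.522  -0.2555  0.251 ] [[0.951, 0.027, -0.307], [0.024, -1.0, -0.015], [-0.307, 0.007, -0.952]] [ 0.18 -0.42 -1.93] 0.158506790508534 [-0.498  0.522  1.481 -0.163  1.41   1.094]
[ -0.34302222 -17.9078737    0.29230839]
[ 0.83080637 -0.37013597 -1.85347818] [ 0.83080637 -0.37013597 -1.85347818]
```

View pics/t4.png

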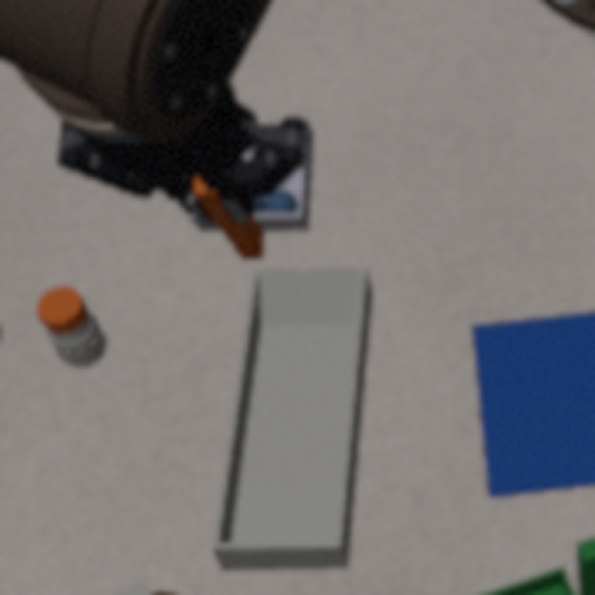

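The tray is empty and blue balls show in the back of the raised pan, around (275,200) in the crop. I'll carry the scoop to the jar and pour with the mouth facing roughly -y. That orientation suits the joint ranges.

```bash
cat >> h.py <<'E'
LIP=np.array([-.0765,0,-.068])
def tcp_for_lip(lip,psi,tilt): return np.array(lip)-(rz(psi)*R.from_euler('y',tilt,degrees=True)).apply(LIP)
def planp(way,rev=False):
    """way: list of (tcp,psi,tilt,n); from current pose, linear in parameters"""
    s,r=st(); Q=(r*DOWN.inv()).as_matrix(); psi=np.degrees(np.arctan2(Q[1,0],Q[0,0])); tilt=np.degrees(np.arctan2(-Q[2,0],np.hypot(Q[0,0],Q[1,0])))
    print('psi',psi.round(2),'tilt',tilt.round(2),'lip',((r*DOWN.inv()).apply(LIP)+s['tcp_pos']).round(4))
    p=np.array(s['tcp_pos']);a=r
    for P,ps,t,n in way:
        P=np.array(P)
        for i in range(n):
            f=(i+1)/n; b=scoop_rot(psi+(ps-psi)*f,tilt+(t-tilt)*f)
            print(*[f"[0,{x[0]:.4f},{x[1]:.4f},{x[2]:.4f},{w[0]:.1f},{w[1]:.1f},{w[2]:.1f}]" for x,w in [(a.inv().apply((P-p)/n),(a.inv()*b).as_rotvec(degrees=True))]]); a=b
        p,psi,tilt=P,ps,t
E
python3 - <<'E'
from h import *
J=np.array([.485,.231]); m=np.array([.643,-.766]); L=J-.02*m
t=tcp_for_lip([*L,.205],130,18); print(t)
planp([(t,130,18,20)])
E
```

```text
[0.41186646 0.31815121 0.24603204]
12.45 [ 0.522  -0.2554  0.2505] [[0.951, 0.027, -0.308], [0.024, -1.0, -0.014], [-0.308, 0.006, -0.951]] [ 0.83 -0.37 -1.85] 0.15045911285113614 [-0.498  0.523  1.482 -0.163  1.409  1.094]
psi 1.45 tilt 17.94 lip [ 0.4283 -0.2582  0.2094]
[0,-0.0045,-0.0288,0.0015,-1.6,0.0,-6.1]
[0,-0.0014,-0.0292,0.0007,-2.0,-0.0,-6.1]
[0,0.0017,-0.0291,-0.0003,-2.0,-0.0,-6.1]
[0,0.0048,-0.0288,-0.0013,-2.0,-0.0,-6.1]
[0,0.0079,-0.0280,-0.0023,-2.0,-0.0,-6.1]
[0,0.0108,-0.0269,-0.0033,-2.0,-0.0,-6.1]
[0,0.0136,-0.0255,-0.0042,-2.0,-0.0,-6.1]
[0,0.0162,-0.0238,-0.0050,-2.0,-0.0,-6.1]
[0,0.0187,-0.0217,-0.0058,-2.0,-0.0,-6.1]
[0,0.0209,-0.0194,-0.0065,-2.0,-0.0,-6.1]
[0,0.0228,-0.0168,-0.0072,-2.0,-0.0,-6.1]
[0,0.0244,-0.0140,-0.0077,-2.0,-0.0,-6.1]
[0,0.0258,-0.0111,-0.0081,-2.0,-0.0,-6.1]
[0,0.0268,-0.0080,-0.0085,-2.0,-0.0,-6.1]
[0,0.0275,-0.0048,-0.0087,-2.0,-0.0,-6.1]
[0,0.0278,-0.0015,-0.0088,-2.0,-0.0,-6.1]
[0,0.0278,0.0017,-0.0088,-2.0,-0.0,-6.1]
[0,0.0274,0.0050,-0.0087,-2.0,-0.0,-6.1]
[0,0.0267,0.0082,-0.0084,-2.0,-0.0,-6.1]
[0,0.0257,0.0113,-0.0081,-2.0,-0.0,-6.1]
```

```bash
python3 -m crank '[[[0,-0.0015,-0.01,0.0005,-0.7,0,-2],[0,-0.003,-0.02,0.001,-1.3,0,-4],[0,-0.0045,-0.0285,0.0015,-2,0,-6],[0,-0.0015,-0.029,0.0007,-2,0,-6],[0,0.0017,-0.029,-0.0003,-2,0,-6],[0,0.005,-0.029,-0.0013,-2,0,-6],[0,0.008,-0.028,-0.0023,-2,0,-6],[0,0.011,-0.027,-0.0033,-2,0,-6],[0,0.0136,-0.0255,-0.0042,-2,0,-6],[0,0.016,-0.024,-0.005,-2,0,-6]]]' 80
python3 - <<'E'
from h import *
J=np.array([.485,.231]); m=np.array([.643,-.766]); L=J-.02*m
t=tcp_for_lip([*L,.205],130,18)
planp([(t,130,18,10)])
E
```

```text
time_s: 13.7
tcp_pos: [0.4352, 0.0076, 0.2402]
eef_rot: [0.081, 0.849, 0.502, -0.14]
ft_force: [1.1, 0.4, -1.7]
gripper_width: 0.15
13.7 [0.4352 0.0076 0.2402] [[0.456, 0.876, -0.157], [0.831, -0.482, -0.278], [-0.319, -0.003, -0.948]] [ 1.06  0.37 -1.75] 0.15006312073029238 [ 0.027  0.293  1.905 -0.307  1.133  0.687]
psi 61.24 tilt 18.6 lip [ 0.3896 -0.0748  0.2002]
[0,0.0246,-0.0170,-0.0088,-2.4,0.0,-6.5]
[0,0.0263,-0.0137,-0.0094,-2.2,0.1,-6.5]
[0,0.0277,-0.0103,-0.0099,-2.2,0.1,-6.5]
[0,0.0287,-0.0067,-0.0102,-2.2,0.1,-6.5]
[0,0.0292,-0.0030,-0.0103,-2.2,0.1,-6.5]
[0,0.0294,0.0007,-0.0103,-2.2,0.1,-6.5]
[0,0.0291,0.0044,-0.0102,-2.1,0.1,-6.5]
[0,0.0284,0.0081,-0.0099,-2.1,0.1,-6.5]
[0,0.0273,0.0116,-0.0095,-2.1,0.1,-6.5]
[0,0.0258,0.0150,-0.0090,-2.1,0.1,-6.5]
```

```bash
python3 -m crank '[[[0,0.0246,-0.017,-0.009,-2.4,0,-6.5],[0,0.026,-0.014,-0.0095,-2.2,0,-6.5],[0,0.0277,-0.01,-0.01,-2.2,0,-6.5],[0,0.0287,-0.0067,-0.01,-2.2,0,-6.5],[0,0.029,-0.003,-0.01,-2.2,0,-6.5],[0,0.029,0.0007,-0.01,-2.2,0,-6.5],[0,0.029,0.0044,-0.01,-2.1,0,-6.5],[0,0.022,0.006,-0.008,-1.5,0,-5],[0,0.014,0.006,-0.005,-1,0,-3],[0,0,0,0,0,0,0]]]' 80
python3 - <<'E'
from h import *
J=np.array([.485,.231]); m=np.array([.643,-.766]); L=J-.02*m
t=tcp_for_lip([*L,.205],130,18)
planp([(t,130,18,3)])
c2,W=grab('scene')
cv2.imwrite('pics/t5.png',cv2.resize(c2[100:260,310:480],None,fx=3.5,fy=3.5,interpolation=cv2.INTER_CUBIC))
E
```

```text
time_s: 14.95
tcp_pos: [0.4005, 0.2756, 0.239]
eef_rot: [0.135, 0.486, 0.859, -0.086]
ft_force: [-0.7, -0.1, -1.9]
gripper_width: 0.152
14.95 [0.4005 0.2756 0.239 ] [[-0.49, 0.859, 0.148], [0.812, 0.512, -0.28], [-0.316, -0.017, -0.949]] [-0.65 -0.09 -1.89] 0.15151988882287803 [ 0.632  0.323  1.862 -0.373  1.036  0.296]
psi 121.11 tilt 18.44 lip [0.448  0.1944 0.1987]
[0,0.0089,0.0105,-0.0056,-1.9,0.1,-2.8]
[0,0.0084,0.0111,-0.0053,-0.9,0.1,-2.8]
[0,0.0079,0.0116,-0.0051,-0.9,0.1,-2.8]
```

View pics/t5.png

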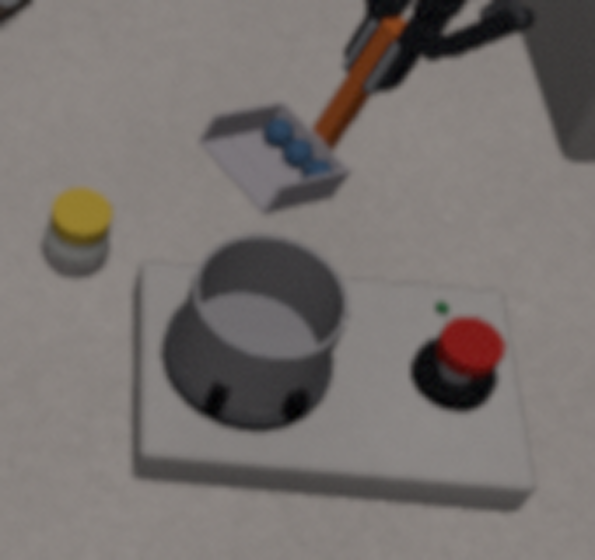

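All three balls are lined up along the back wall of the pan. The jar mouth is at about (270,295) in the crop, below and beyond the pan.

```bash
python3 -m crank '[[[0,0.009,0.0105,-0.0055,-1.5,0,-2.8],[0,0.0085,0.011,-0.0055,-1,0,-2.8],[0,0.008,0.0115,-0.005,-1,0,-2.8],[0,0,0,0,0,0,0]]]' 80
python3 - <<'E'
from h import *
J=np.array([.485,.231]); m=np.array([.643,-.766]); L=J-.02*m
w=[]
for t,z,n in((18,.19,2),(6,.155,4),(-3,.14,3)): w.append((tcp_for_lip([*L,z],130,t),130,t,n))
planp(w)
E
```

```text
time_s: 15.5
tcp_pos: [0.4133, 0.3195, 0.2464]
eef_rot: [0.144, 0.415, 0.896, -0.069]
ft_force: [-0.5, 0.2, -2.5]
gripper_width: 0.153
15.5 [0.4133 0.3195 0.2464] [[-0.614, 0.763, 0.201], [0.724, 0.646, -0.243], [-0.315, -0.004, -0.949]] [-0.54  0.18 -2.47] 0.15336499176747775 [ 0.686  0.348  1.797 -0.377  1.027  0.185]
psi 130.31 tilt 18.38 lip [0.474  0.2476 0.206 ]
[0,0.0024,-0.0010,0.0073,-0.2,0.2,0.1]
[0,0.0024,-0.0010,0.0073,0.0,0.2,0.1]
[0,-0.0012,-0.0000,0.0047,0.0,3.0,-0.0]
[0,-0.0015,-0.0000,0.0046,-0.0,3.0,0.0]
[0,-0.0017,-0.0000,0.0046,0.0,3.0,0.0]
[0,-0.0020,-0.0000,0.0045,0.0,3.0,0.0]
[0,-0.0033,0.0000,0.0013,0.0,3.0,0.0]
[0,-0.0034,0.0000,0.0011,-0.0,3.0,0.0]
[0,-0.0035,0.0000,0.0009,-0.0,3.0,0.0]
```

```bash
python3 -m crank '[[[0,0.0024,-0.001,0.0073,0,0,0],[0,0.0024,-0.001,0.0073,0,0,0],[0,-0.0012,0,0.0047,0,3,0],[0,-0.0015,0,0.0047,0,3,0],[0,-0.0017,0,0.0047,0,3,0],[0,0,0,0,0,0,0]]]' 80
python3 - <<'E'
from h import *
J=np.array([.485,.231]); m=np.array([.643,-.766]); L=J-.02*m
w=[]
for t,z,n in((-3,.14,4),(-21,.136,6)): w.append((tcp_for_lip([*L,z],130,t),130,t,n))
planp(w)
E
```

```text
time_s: 16.25
tcp_pos: [0.4158, 0.3096, 0.2146]
eef_rot: [0.071, 0.421, 0.904, -0.037]
ft_force: [0.4, -0.1, -1.9]
gripper_width: 0.158
16.25 [0.4158 0.3096 0.2146] [[-0.636, 0.765, 0.096], [0.755, 0.643, -0.127], [-0.159, -0.008, -0.987]] [ 0.38 -0.08 -1.92] 0.1579724028951161 [ 0.591  0.366  1.839 -0.199  0.937  0.009]
psi 130.12 tilt 9.16 lip [0.4711 0.2432 0.1596]
[0,-0.0028,0.0006,0.0011,-0.5,3.0,0.0]
[0,-0.0029,0.0006,0.0010,0.0,3.0,0.0]
[0,-0.0029,0.0006,0.0008,0.0,3.0,0.0]
[0,-0.0030,0.0006,0.0007,-0.0,3.0,0.0]
[0,-0.0042,-0.0000,-0.0027,0.0,3.0,-0.0]
[0,-0.0040,-0.0000,-0.0029,0.0,3.0,0.0]
[0,-0.0039,-0.0000,-0.0031,0.0,3.0,0.0]
[0,-0.0037,-0.0000,-0.0033,-0.0,3.0,-0.0]
[0,-0.0035,-0.0000,-0.0035,0.0,3.0,0.0]
[0,-0.0033,-0.0000,-0.0037,0.0,3.0,0.0]
```

```bash
python3 -m crank '[[[0,-0.0028,0.0006,0.001,-0.5,3,0],[0,-0.0028,0.0006,0.001,0,3,0],[0,-0.003,0.0006,0.0008,0,3,0],[0,-0.003,0.0006,0.0007,0,3,0],[0,-0.0042,0,-0.0027,0,3,0],[0,-0.004,0,-0.003,0,3,0],[0,-0.004,0,-0.003,0,3,0],[0,-0.0037,0,-0.0033,0,3,0],[0,-0.0035,0,-0.0035,0,3,0],[0,0,0,0,0,0,0]]]' 80
python3 - <<'E'
from h import *
J=np.array([.485,.231]); m=np.array([.643,-.766]); L=J-.02*m
w=[]
for t,z,n in((-48,.138,6),): w.append((tcp_for_lip([*L,z],130,t),130,t,n))
planp(w)
E
```

```text
time_s: 17.5
tcp_pos: [0.4367, 0.2836, 0.2221]
eef_rot: [-0.143, 0.417, 0.895, 0.061]
ft_force: [-0.5, -0.3, -0.7]
gripper_width: 0.154
17.5 [0.4367 0.2836 0.2221] [[-0.61, 0.765, -0.205], [0.73, 0.644, 0.229], [0.308, -0.01, -0.951]] [-0.55 -0.28 -0.68] 0.15436839986939477 [ 0.309  0.393  1.797  0.32   1.104 -0.556]
psi 129.9 tilt -17.91 lip [0.4694 0.2433 0.1339]
[0,-0.0071,0.0005,-0.0055,-0.6,5.0,-0.0]
[0,-0.0066,0.0005,-0.0061,0.0,5.0,-0.0]
[0,-0.0060,0.0005,-0.0066,0.0,5.0,-0.0]
[0,-0.0054,0.0005,-0.0071,0.0,5.0,-0.0]
[0,-0.0048,0.0005,-0.0076,0.0,5.0,-0.0]
[0,-0.0041,0.0005,-0.0080,0.0,5.0,-0.0]
```

```bash
python3 -m crank '[[[0,-0.007,0.0005,-0.0055,-0.5,5,0],[0,-0.0065,0.0005,-0.006,0,5,0],[0,-0.006,0.0005,-0.0066,0,5,0],[0,-0.0054,0.0005,-0.007,0,5,0],[0,0,0,0,0,0,0],[0,0,0,0,0,0,0]]]' 80
python3 - <<'E'
from h import *
planp([])
for n in('scene','top'):
    c2,W=grab(n); cv2.imwrite(f'pics/p_{n}.png',c2)
a=cv2.imread('pics/p_scene.png')[110:250,320:470];b=cv2.imread('pics/p_top.png')[160:300,90:240]
cv2.imwrite('pics/t6.png',np.hstack([cv2.resize(x,None,fx=2.6,fy=2.6,interpolation=cv2.INTER_CUBIC) for x in(a,b)]))
E
```

```text
time_s: 18.25
tcp_pos: [0.4572, 0.26, 0.2331]
eef_rot: [-0.295, 0.401, 0.857, 0.132]
ft_force: [0.0, 0.2, -0.9]
gripper_width: 0.155
18.25 [0.4572 0.26   0.2331] [[-0.505, 0.765, -0.401], [0.609, 0.644, 0.463], [0.612, -0.01, -0.791]] [ 0.02  0.21 -0.89] 0.15510907920923844 [ 0.134  0.481  1.737  0.551  1.36  -0.802]
psi 129.65 tilt -37.73 lip [0.4686 0.2449 0.1325]
```

View pics/t6.png

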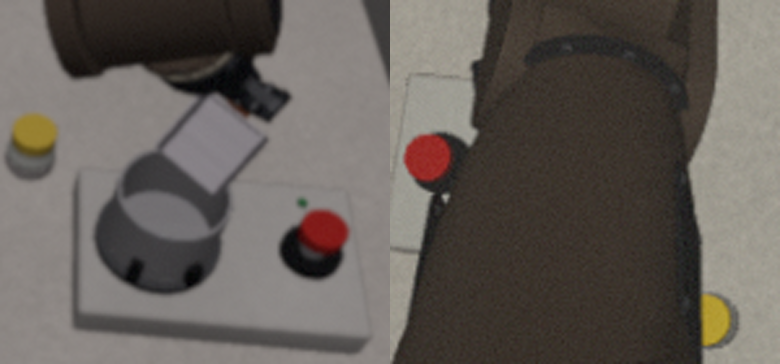

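The pan is empty and tipped over the jar. No ball lies on the mixer top or the bench. Ball colour inside the jar gets checked once the arm is clear. Going back to the mat.

```bash
python3 -m crank '[[[0,0.012,0,-0.016,0,0,0],[0,0.015,0,-0.02,0,-5,0],[0,0.012,0,-0.02,0,-8,0],[0,0.008,0,-0.015,0,-8,0],[0,0,0,0,0,-8,0],[0,0,0,0,0,-5,0]]]' 80
python3 - <<'E'
from h import *
planp([([.515,-.0557,.2],20.3,0,14)])
E
```

```text
time_s: 19.1
tcp_pos: [0.4575, 0.2614, 0.3305]
eef_rot: [-0.019, 0.423, 0.906, 0.009]
ft_force: [-0.2, -0.8, -0.9]
gripper_width: 0.147
19.1 [0.4575 0.2614 0.3305] [[-0.642, 0.766, -0.028], [0.766, 0.642, 0.032], [0.042, -0.001, -0.999]] [-0.17 -0.84 -0.91] 0.14734573466833997 [ 0.374  0.262  1.65   0.042  1.244 -0.337]
psi 129.96 tilt -2.4 lip [0.5047 0.205  0.2593]
[0,-0.0204,-0.0114,0.0085,-0.4,-0.2,7.8]
[0,-0.0217,-0.0086,0.0085,-0.3,-0.2,7.8]
[0,-0.0227,-0.0056,0.0085,-0.3,-0.2,7.8]
[0,-0.0232,-0.0025,0.0086,-0.2,-0.2,7.8]
[0,-0.0233,0.0007,0.0086,-0.2,-0.2,7.8]
[0,-0.0229,0.0038,0.0087,-0.2,-0.2,7.8]
[0,-0.0222,0.0069,0.0088,-0.2,-0.2,7.8]
[0,-0.0210,0.0098,0.0089,-0.2,-0.2,7.8]
[0,-0.0195,0.0125,0.0090,-0.1,-0.2,7.8]
[0,-0.0176,0.0150,0.0091,-0.1,-0.2,7.8]
[0,-0.0153,0.0173,0.0091,-0.1,-0.2,7.8]
[0,-0.0128,0.0192,0.0092,-0.1,-0.2,7.8]
[0,-0.0100,0.0207,0.0093,-0.0,-0.2,7.8]
[0,-0.0071,0.0219,0.0093,-0.0,-0.2,7.8]
```

```bash
python3 -m crank '[[[0,-0.02,-0.0114,0.003,-0.4,-0.2,7.8],[0,-0.022,-0.0086,0.004,-0.3,-0.2,7.8],[0,-0.023,-0.0056,0.005,-0.3,-0.2,7.8],[0,-0.023,-0.0025,0.006,-0.2,-0.2,7.8],[0,-0.023,0.0007,0.008,-0.2,-0.2,7.8],[0,-0.023,0.004,0.009,-0.2,-0.2,7.8],[0,-0.022,0.007,0.009,-0.2,-0.2,7.8],[0,-0.021,0.01,0.009,-0.2,-0.2,7.8],[0,-0.02,0.0125,0.009,-0.1,-0.2,7.8],[0,-0.018,0.015,0.009,-0.1,-0.2,7.8]]]' 80
python3 - <<'E'
from h import *
planp([([.515,-.0557,.15],20.3,0,5)])
E
```

```text
time_s: 20.35
tcp_pos: [0.4944, 0.0316, 0.2703]
eef_rot: [0.005, 0.908, 0.418, 0.016]
ft_force: [0.1, 0.1, -1.5]
gripper_width: 0.154
20.35 [0.4944 0.0316 0.2703] [[0.65, 0.759, 0.034], [0.759, -0.651, 0.004], [0.026, 0.023, -0.999]] [ 0.1   0.13 -1.48] 0.1544805915321713 [-0.073  0.251  1.835  0.008  1.022  0.631]
psi 49.43 tilt -1.46 lip [ 0.447  -0.0262  0.2004]
[0,-0.0112,0.0139,0.0241,1.2,-0.4,5.8]
[0,-0.0096,0.0155,0.0239,-0.1,-0.3,5.8]
[0,-0.0078,0.0163,0.0239,-0.1,-0.3,5.8]
[0,-0.0060,0.0170,0.0240,-0.0,-0.3,5.8]
[0,-0.0041,0.0175,0.0240,-0.0,-0.3,5.8]
```

```bash
python3 -m crank '[[[0,-0.011,0.014,0.02,1.2,-0.4,5.8],[0,-0.0096,0.0155,0.022,0,-0.3,5.8],[0,-0.008,0.016,0.022,0,-0.3,5.8],[0,-0.006,0.014,0.022,0,-0.3,5.8],[0,-0.003,0.009,0.015,0,-0.3,4.5],[0,0,0,0,0,0,0]]]' 80
python3 - <<'E'
from h import *
planp([([.515,-.0557,.12],20.3,0,2)])
E
```

```text
time_s: 21.1
tcp_pos: [0.5121, -0.0472, 0.1753]
eef_rot: [0.001, 0.984, 0.178, 0.004]
ft_force: [-0.3, 0.1, -1.5]
gripper_width: 0.151
21.1 [ 0.5121 -0.0472  0.1753] [[0.937, 0.349, 0.008], [0.349, -0.937, -0.0], [0.007, 0.003, -1.0]] [-0.27  0.1  -1.54] 0.15066222684233394 [-0.221  0.403  1.897  0.002  0.834  0.992]
psi 20.46 tilt -0.42 lip [ 0.441  -0.0739  0.1067]
[0,-0.0003,0.0044,0.0277,0.2,-0.2,0.1]
[0,-0.0002,0.0045,0.0276,-0.0,-0.2,0.1]
```

```bash
python3 -m crank '[[[0,0,0.004,0.025,0.2,-0.2,0],[0,0,0.004,0.025,0,-0.2,0],[0,0,0,0.02,0,0,0],[0,0,0,0,0,0,0]]]' 80
python3 - <<'E'
from h import *
planp([([.515,-.0557,.072],20.3,0,3)])
E
```

```text
time_s: 21.6
tcp_pos: [0.5182, -0.0531, 0.1104]
eef_rot: [0.002, 0.983, 0.181, 0.005]
ft_force: [-0.1, 0.5, -0.5]
gripper_width: 0.153
21.6 [ 0.5182 -0.0531  0.1104] [[0.934, 0.357, 0.01], [0.357, -0.934, -0.002], [0.008, 0.005, -1.0]] [-0.06  0.52 -0.52] 0.15349130275931802 [-2.290e-01  5.070e-01  1.942e+00  1.000e-03  6.820e-01  9.760e-01]
psi 20.9 tilt -0.48 lip [ 0.4474 -0.0806  0.0417]
[0,-0.0014,0.0004,0.0128,0.3,-0.2,0.2]
[0,-0.0014,0.0004,0.0128,-0.0,-0.2,0.2]
[0,-0.0013,0.0004,0.0128,-0.0,-0.2,0.2]
```

```bash
python3 -m crank '[[[0,-0.001,0.0005,0.013,0.3,-0.3,0.2],[0,-0.001,0.0005,0.013,0,-0.3,0.2],[0,-0.001,0.0005,0.007,0,-0.1,0],[0,0,0,0.003,0,0,0],[0,0,0,0,0,0,0]]]' 80
python3 - <<'E'
from h import *
planp([([.515,-.0557,.072],20.3,0,1)])
E
```

```text
time_s: 22.22
tcp_pos: [0.5172, -0.0554, 0.0749]
eef_rot: [0.001, 0.984, 0.179, -0.0]
ft_force: [0.1, 0.4, -1.0]
gripper_width: 0.153
22.225 [ 0.5172 -0.0554  0.0749] [[0.936, 0.352, -0.0], [0.352, -0.936, -0.002], [-0.001, 0.002, -1.0]] [ 0.09  0.37 -1.04] 0.15337651954617745 [-0.233  0.568  1.963 -0.004  0.611  0.982]
psi 20.59 tilt 0.07 lip [ 0.4456 -0.0825  0.007 ]
[0,-0.0022,-0.0005,0.0029,0.1,0.1,0.3]
```

```bash
python3 -m crank '[[[0,-0.001,0,0.002,0,0,0],[0,-0.001,0,0.0015,0,0,0],[0,0,0,0.001,0,0,0],[0,0,0,0,0,0,0]]]' 80
```

```text
time_s: 22.72
tcp_pos: [0.5159, -0.0562, 0.0723]
eef_rot: [0.001, 0.984, 0.179, 0.001]
ft_force: [1.0, 0.5, -2.6]
gripper_width: 0.154
```

```bash
python3 -m crank '[[[0,0,0,0.0007,0,0,0],[0,0,0,0,0,0,0],[0.02,0,0,0,0,0,0],[0.03,0,0,0,0,0,0],[0.05,0,0,0,0,0,0],[0.07,0,0,0,0,0,0],[0.07,0,0,0,0,0,0],[0.07,0,0,0,0,0,0]]]' 40
python3 -m crank '[[[0.07,0,0,-0.01,0,0,0],[0.07,0,0,-0.03,0,0,0],[0.07,0,0,-0.05,0,0,0],[0.07,0,0,-0.05,0,0,0],[0.07,0,0,-0.02,0,0,0],[0.0,0,0,0,0,0,0]]]' 40
python3 - <<'E'
from h import *
plan([.45,.3,.22],scoop_rot(80,0),9)
E
```

```text
time_s: 23.72
tcp_pos: [0.5161, -0.0564, 0.0717]
eef_rot: [0.002, 0.984, 0.179, 0.001]
ft_force: [0.4, 0.2, -0.1]
gripper_width: 0.816
time_s: 24.48
tcp_pos: [0.5152, -0.0558, 0.2398]
eef_rot: [0.002, 0.984, 0.179, 0.002]
ft_force: [-1.2, -0.5, -0.1]
gripper_width: 0.625
24.475 [ 0.5152 -0.0558  0.2398] [[0.936, 0.351, 0.005], [0.351, -0.936, -0.003], [0.003, 0.004, -1.0]] [-1.17 -0.51 -0.12] 0.6252936743773225 [-0.234  0.328  1.81  -0.002  0.998  0.978]
0 [0.0071, -0.0396, 0.002] [0.04, -0.0, -6.6]
1 [0.0116, -0.0385, 0.0021] [0.04, -0.0, -6.6]
2 [0.016, -0.0369, 0.0021] [0.04, -0.0, -6.6]
3 [0.0201, -0.0348, 0.0021] [0.04, -0.0, -6.6]
4 [0.024, -0.0323, 0.0021] [0.04, -0.0, -6.6]
5 [0.0275, -0.0293, 0.0021] [0.04, -0.0, -6.6]
6 [0.0307, -0.0259, 0.0022] [0.04, -0.0, -6.6]
7 [0.0335, -0.0222, 0.0022] [0.04, -0.0, -6.6]
8 [0.0358, -0.0182, 0.0022] [0.04, -0.0, -6.6]
```

```bash
python3 -m crank '[[[0,0.007,-0.035,0,0,0,-6],[0,0.0116,-0.035,0,0,0,-6],[0,0.016,-0.033,0,0,0,-6],[0,0.02,-0.033,0,0,0,-6],[0,0.02,-0.02,0,0,0,-5],[0,0,0,0,0,0,0]]]' 40
python3 - <<'E'
from h import *
st()
for n in('scene','top'):
    c2,W=grab(n); cv2.imwrite(f'pics/q_{n}.png',c2); np.save(f'pics/q_{n}.npy',W)
a=cv2.imread('pics/q_scene.png')[140:260,220:460];b=cv2.imread('pics/q_top.png')[170:290,80:320]
cv2.imwrite('pics/t7.png',np.vstack([cv2.resize(x,None,fx=2.4,fy=2.4,interpolation=cv2.INTER_CUBIC) for x in(a,b)]))
E
```

```text
time_s: 25.22
tcp_pos: [0.4912, 0.1233, 0.2338]
eef_rot: [0.001, 0.905, 0.426, -0.002]
ft_force: [-0.8, -0.6, -0.1]
gripper_width: 0.002
25.225 [0.4912 0.1233 0.2338] [[0.637, 0.771, -0.003], [0.771, -0.637, -0.003], [-0.005, -0.0, -1.0]] [-0.8  -0.62 -0.12] 0.0017860455322485193 [ 0.117  0.322  1.839 -0.004  0.985  0.81 ]
```

View pics/t7.png

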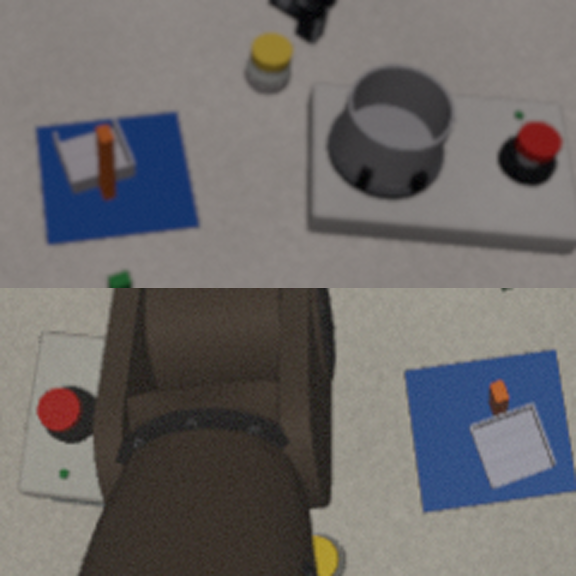

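The scoop stands upright on the mat. In the scene view the jar's near wall hides part of its floor, so I'll check from the top once the arm is over the button.

```bash
python3 - <<'E'
from h import *
plan([.4985,.375,.2],scoop_rot(80,0),8)
E
```

```text
25.325 [0.4914 0.1219 0.234 ] [[0.64, 0.768, -0.003], [0.768, -0.64, -0.004], [-0.005, -0.0, -1.0]] [-0.37 -0.23  0.17] 0.0009404054403369258 [ 0.114  0.321  1.839 -0.004  0.985  0.811]
0 [0.0249, -0.0196, 0.0041] [-0.01, 0.03, -3.72]
1 [0.0261, -0.0179, 0.0041] [-0.01, 0.03, -3.72]
2 [0.0272, -0.0162, 0.0042] [-0.01, 0.03, -3.72]
3 [0.0282, -0.0144, 0.0042] [-0.01, 0.03, -3.72]
4 [0.0291, -0.0125, 0.0042] [-0.01, 0.03, -3.72]
5 [0.0298, -0.0106, 0.0042] [-0.01, 0.03, -3.72]
6 [0.0305, -0.0086, 0.0042] [-0.01, 0.03, -3.72]
7 [0.031, -0.0066, 0.0042] [-0.01, 0.03, -3.72]
```

```bash
python3 -m crank '[[[0,0.025,-0.02,0.002,0,0,-3.7],[0,0.026,-0.018,0.004,0,0,-3.7],[0,0.027,-0.016,0.004,0,0,-3.7],[0,0.028,-0.0145,0.004,0,0,-3.7],[0,0.029,-0.0125,0.004,0,0,-3.7],[0,0.03,-0.011,0.004,0,0,-3.7],[0,0.03,-0.009,0.004,0,0,-3.7],[0,0.025,-0.006,0.004,0,0,-3.7],[0,0,0,0,0,0,0]]]' 40
python3 - <<'E'
from h import *
plan([.4985,.375,.11],scoop_rot(80,0),5)
for n,b in(('scene',(340,150,420,230)),('top',(135,190,200,262))):
    c,W=grab(n); cv2.imwrite(f'pics/r_{n}.png',c); hsv=cv2.cvtColor(c,cv2.COLOR_BGR2HSV).astype(int)
    m=((hsv[...,1]>70)&(hsv[...,0]>95)&(hsv[...,0]<130)&(hsv[...,2]>30)).astype(np.uint8); q=np.zeros_like(m);q[b[1]:b[3],b[0]:b[2]]=m[b[1]:b[3],b[0]:b[2]]
    k,l,s,cen=cv2.connectedComponentsWithStats(q)
    for i in range(1,k):
        if s[i,4]>4: print(n,s[i],cen[i],np.nanmean(W[l==i],0).round(3))
E
```

```text
time_s: 26.45
tcp_pos: [0.5011, 0.3658, 0.1984]
eef_rot: [0.0, 0.769, 0.639, -0.005]
ft_force: [0.7, -0.3, -0.2]
gripper_width: 0.0
26.45 [0.5011 0.3658 0.1984] [[0.183, 0.983, -0.007], [0.983, -0.183, -0.007], [-0.008, -0.005, -1.0]] [ 0.72 -0.29 -0.2 ] 0.00048172282490333023 [ 0.525  0.521  1.602 -0.003  1.028  0.71 ]
0 [0.0019, -0.0008, 0.0177] [-0.06, 0.09, -0.11]
1 [0.0018, -0.0008, 0.0177] [-0.06, 0.09, -0.11]
2 [0.0018, -0.0008, 0.0177] [-0.06, 0.09, -0.11]
3 [0.0018, -0.0008, 0.0177] [-0.06, 0.09, -0.11]
4 [0.0018, -0.0008, 0.0177] [-0.06, 0.09, -0.11]
top [167 209  12  11  60] [172.48333333 213.85      ] [0.516 0.215 0.079]
top [178 221   3   6  14] [179.14285714 223.78571429] [0.492 0.198 0.078]
```

```bash
python3 - <<'E'
from h import *
a=cv2.imread('pics/r_top.png')[190:265,80:200];b=cv2.imread('pics/r_scene.png')[60:360,120:480]
a=cv2.resize(a,None,fx=4,fy=4,interpolation=cv2.INTER_CUBIC);a=cv2.convertScaleAbs(a,alpha=1.5)
b=cv2.resize(b,(320,267)); z=np.zeros((300,800,3),np.uint8);z[:,:480]=a;z[:267,480:]=b;cv2.imwrite('pics/t8.png',z)
E
```

```text
(no output)
```

View pics/t8.png

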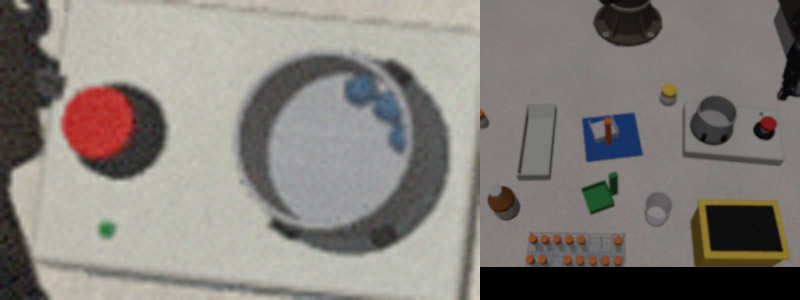

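The top crop shows all three balls in the jar at (360,88), (387,107) and (398,137). The scoop stands on the mat, and the bystanders are where they were. Now the button.

```bash
python3 -m crank '[[[0,0.0035,-0.002,0.02,0,0.2,0],[0,0.0035,-0.001,0.025,0,0.2,0],[0,0.0015,0,0.025,0,0,0],[0,0,0,0.02,0,0,0],[0,0,0,0,0,0,0]]]' 40
python3 - <<'E'
from h import *
plan([.4985,.375,.096],scoop_rot(80,0),1)
E
```

```text
time_s: 27.18
tcp_pos: [0.5013, 0.3683, 0.1086]
eef_rot: [-0.001, 0.773, 0.635, -0.001]
ft_force: [-0.5, 0.1, 0.1]
gripper_width: 0.001
27.175 [0.5013 0.3683 0.1086] [[0.194, 0.981, -0.003], [0.981, -0.194, 0.001], [0.0, -0.003, -1.0]] [-0.49  0.05  0.12] 0.0011447305683714817 [0.527 0.626 1.682 0.003 0.835 0.72 ]
0 [0.006, -0.004, 0.0127] [-0.17, -0.02, -1.18]
```

```bash
python3 -m crank '[[[0,0.006,-0.004,0,0,0,0],[0,0,0,0,0,0,0],[0,0,0,0.006,0,0,0],[0,0,0,0.005,0,0,0],[0,0,0,0,0,0,0]]]' 40
python3 -m crank '[[[0,0,0,0.006,0,0,0],[0,0,0,0.004,0,0,0],[0,0,0,0,0,0,0]]]' 40
python3 -c "
from h import *
s,r=st();print(s['ft_force'])"
```

```text
time_s: 27.8
tcp_pos: [0.4994, 0.3752, 0.0999]
eef_rot: [-0.001, 0.773, 0.634, 0.001]
ft_force: [0.6, 0.2, -0.4]
gripper_width: 0.002
time_s: 28.18
tcp_pos: [0.4995, 0.3752, 0.0892]
eef_rot: [-0.001, 0.773, 0.634, 0.001]
ft_force: [-0.5, 0.3, 0.8]
gripper_width: -0.001
28.175 [0.4995 0.3752 0.0892] [[0.195, 0.981, 0.0], [0.981, -0.195, 0.003], [0.003, -0.0, -1.0]] [-0.51  0.31  0.79] -0.0005652734132863352 [0.538 0.654 1.691 0.003 0.795 0.732]
[-0.50656933  0.30653813  0.7919182 ]
```

```bash
python3 -m crank '[[[0,0,0,0.004,0,0,0],[0,0,0,0.003,0,0,0],[0,0,0,0,0,0,0],[0,0,0,0,0,0,0]]]' 40
python3 -m crank '[[[0,0,0,0,0,0,0],[0,0,0,0,0,0,0]]]' 40
```

```text
time_s: 28.68
tcp_pos: [0.4996, 0.3753, 0.0827]
eef_rot: [-0.001, 0.773, 0.634, 0.001]
ft_force: [-1.3, -1.0, 5.2]
gripper_width: -0.002
time_s: 28.92
tcp_pos: [0.4996, 0.3753, 0.0832]
eef_rot: [-0.001, 0.773, 0.634, 0.002]
ft_force: [-1.4, -1.3, 5.0]
gripper_width: 0.002
```

```bash
python3 -m crank '[[[0,0,0,0.0025,0,0,0]]]' 40
python3 - <<'E'
from h import *
F=[];Z=[]
for i in range(8):
    grab('scene'); s=sensors.sense();F.append(s['ft_force'][2]);Z.append(s['tcp_pos'][2])
print(np.round(F,2),np.round(Z,4))
E
```

```text
time_s: 29.05
tcp_pos: [0.4996, 0.3753, 0.0811]
eef_rot: [-0.001, 0.773, 0.634, 0.002]
ft_force: [-2.2, -1.8, 5.6]
gripper_width: 0.002
[6.6  6.31 5.3  6.15 6.82 5.9  6.03 6.27] [0.0808 0.0809 0.0809 0.081  0.081  0.081  0.081  0.081 ]
```

```bash
python3 -c "
from workcell import ticket; print(ticket.close_job())"
```

```text
the job is handed in; nothing more can be done
None
```

The job is done and handed in at about 29.5 s robot time, with no checks failing or disagreeing.

- **Balls:** I scooped all three out of the tray together and tipped them into the jar. The last top view, taken just before pressing the button, showed all three in the jar and the tray empty.
- **Scoop:** It stands upright on the blue mat and I have let go of it. I set it down within about 1–2 mm of where it started.
- **Button:** The arm is holding it with the fingers shut, steady at 81.0 mm above the bench against 91 mm released, so 10 mm down. The wrist force averages about 6.2 N, close to the 6 N expected half way.
- **Bystanders:** In the last scene view (before the press) they looked to be where they started; I judged this by eye and did not re-measure them.

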